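# Gauge a clear cell and hold it in the torch beam

## Task

Slide the moving jaw of the wooden gauge shut until it gently nips the clear cell square against the fixed jaw, and keep it nipped for a moment. Then take the cell from above by its two frosted sides only (fingers never on the clear windows), lift it out and carry it, upright, to the light bench. Finish while holding it still there, in the gripper and touching nothing else, midway between torch and card screen, with the beam passing squarely through the middle of its clear windows; leave everything else on the table where it is.

Things in the scene. Friction and masses are not known exactly. Their poses are not given: they have to be found in the camera images.
- cell: clear acrylic cell, an upright block 24 (its x) x 40 (its y) x 75 mm tall (z), about 80 g, standing on the gauge bed between the jaws, turned up to 0.2 rad from square with them. Origin: centre of its underside. The two narrow sides at y = -20 and +20 mm are frosted (whitish opaque plates 4 mm thick, 24 mm wide): the grip goes across these 40 mm
- windows: the clear middle of the cell (32 mm of its y), part of it, same origin and axes; its clear window faces are at x = -12 and +12 mm of the cell, the light goes through along the cell's x. Never to be touched by the fingers
- cell_center (a point): the middle of the cell, 37.5 mm above its underside
- gauge: fixed slide gauge on the table: wooden bed 70 (x) x 220 (y) mm, 12 mm thick. Origin: centre of the bed's underside, z = 0 on the table. Jaws close along its y
- fixed_jaw: fixed aluminium jaw on the bed, 60 (x) x 14 (y) mm, top 34 mm above the table. Origin in the middle of its clamping face, at bed height (12 mm above the table), 85 mm from the gauge's origin towards -y; the face looks to the gauge's +y and the axes are the gauge's
- moving_jaw: moving aluminium jaw, same size as the fixed jaw; origin in the middle of its clamping face at bed height (12 mm above the table); the face looks to the gauge's -y. It slides with the post. Both jaw faces are polished and slippery, so the shutting jaw turns the cell square and slides it up to the fixed jaw by itself
- jaw (a joint): slide of the moving jaw = gap between the two jaw faces in m: 0 shut, 0.095 fully open, starts at 0.064 to 0.085, reads 0.040 when shut square on the cell. It moves along the gauge's y, towards -y to shut, with about 1.5 N of friction, and stays where it is left
- jaw_post (a point): centre of the top of the black upright post that pushes the moving jaw, 70 mm from the jaw's face on its +y side. The post is 20 (gauge x) x 16 (gauge y) mm, its top 60 mm above the table; it stands on a 16 mm wide bar whose top is 20 mm above the table, so it can be pinched from above across the gauge's x or pushed from its outer side
- station: fixed light bench: wooden base 80 (x) x 290 mm (y), torch on a pillar at its +y end (torch top 127 mm above the table, torch front at y = +90 mm), upright white card screen 90 mm wide at its -y end (face at y = -100 mm, top 165 mm above the table). Origin on the table; the beam runs along its y
- beam_mid (a point): point on the beam's axis midway between torch and screen, 110 mm above the table, straight above the light bench's origin; the beam is 16 mm thick and level
- cup: open red plastic cup, 70 mm across, 90 mm tall; origin centre of underside (not part of the job)
- tape: roll of yellow tape lying flat, 68 mm across, 20 mm high; origin centre of underside (not part of the job)
- stapler: black stapler lying on its base, 34 x 130 mm (its y) and 40 mm high; origin centre of underside (not part of the job)
- glue_gun: blue glue gun lying on its side, about 105 mm (its x) by 200 mm (its y), 32 mm high; origin under the barrel's middle (not part of the job)
- glue_bottle: white glue bottle, 40 mm across, 110 mm tall; origin centre of underside (not part of the job)
Things that resemble listed ones, but are neither listed nor needed, are in the scene too. Of the things that look like the cell, the largest one is meant.

How it is judged:
By the outcome, as a careful person would: the job done as asked, in the order asked, and still so for the second after the job is handed in, while the arm keeps its last pose, push and grip.
It also fails if it takes over 58 s, if anything falls off the work surface, if the arm or the gripper's body presses on something with over 40 N, if the wrist force passes 120 N, or if a joint passes its speed limit or range.

## Robot

A 6-joint arm with a two-finger parallel gripper is mounted at the origin on the work surface. World frame = base frame: x ahead of the robot, y to its left, z up, the work surface at z = 0. Lengths are in m, angles in rad, forces in N, time in s.
With the tool pointing down it reaches from about 0.325 to 0.85 m from the base axis. Payload 4.4 kg.
Tool frame: the origin (TCP) lies between the finger pads; the fingertips stand 14 mm ahead of it and the grasp point (between the pads) lies 5 mm behind it (bot.tip_reach is the distance from the TCP to the fingertips, in m); z points along the fingers, y is the line along which they close (so a half turn about z gives the same grasp; the last joint's range is limited). The gripper opens to 94 mm and grips with 3 to 60 N. Pads are 16 mm wide; open, the fingers measure 119 mm over their backs; the gripper's body (75 mm by 177 mm) begins 78 mm behind the grasp point.
Start: joints at [-1.427, 0.207, 1.542, -0, 1.393, -0.15], TCP at [0.167, -0.55, 0.219] pointing down, gripper open.
Joint ranges: [-2.73, 2.73], [-0.86, 2.22], [0.23, 2.46], [-1.11, 4.25], [0.08, 2.63], [-2.82, 2.82]. Speed limits (rad/s): [2.79, 2.79, 3.14, 3.14, 3.14, 3.14].

## Interface

Orientations are given as a rotation vector (axis times angle).
In Python, from rig import bot gives the robot as it stands.
- The arm moves only by the tool send_rows, never from a script. Its argument "moves" is a list that holds one entry, the list of rows, each a list of 7 numbers: the turn, a rotation vector about the tool's x, y, z in rad, then the shift along the tool's x, y, z in mm, then the opening in per cent of the stroke, from 0 (shut) to 100 (fully open). In form: [[[wx, wy, wz, x, y, z, hand], ...]]. A call has 1 to 20 rows; each row shifts and turns the commanded pose from where the row before left it, along the tool's axes as they then stand; what a row does not reach is not made up. A row lasts 1/12 s, in which the tool goes at most 41.7 mm and 7.16 degrees, less where a joint would pass 70% of its speed; a pose out of reach is approached as far as the arm can. A call is refused whole if a number of a shift passes 41.7 or a number of a turn 0.125, either way. A call with a gripper value outside its range is refused whole. The fingers move at their own pace and stop on an object; "newtons" is the grip in N (left out, the last holds). Time passes only in rows, so rows that do not move let the fingers close. It gives the time, the measured TCP pose, the force, the opening and the grip force at its end, in the units of the state.
- bot.get_obs(): the state, without advancing time (a new reading comes with each control period).
- bot.camera(name): name is "side" or "top"; returns a dict with "color" (384x512x3 uint8, blue, green, red), "range_z" (384x512 float32, m along the optical axis (not along the pixel's ray), 0 where there is no reading), "fx", "fy", "cx", "cy" (pixels), "pose" (4x4, takes a point from camera to world coordinates). Camera axes: x right, y down, z forward; pixel columns grow to the right and rows downward; lengths in m; the calibration is good to about 2 mm. A picture is of the moment at which its call begins.
- bot.sign_off(): hands the job in; it is judged then, once.
The state is a dict: "clock": time; "joint_positions": joint angles; "qvel": joint speeds; "tau": joint torques, N m; "tool_pos": TCP position; "orientation": TCP orientation; "contact_force": force on the tool from outside, world axes, zero at the start; "moment": the same for the moment, N m; "grip_width": opening from 0.0 (shut) to 1.0 (fully open); "gripper_force": force on a finger pad.
Only numpy, scipy, OpenCV 4.12 (cv2) and the standard library are available. Lean on these libraries where they do the work, as an engineer would, in place of code of your own. Each camera call takes 0.05 s, during which the arm holds its last target. There are 200 camera calls.

## Working session

There is one attempt and no reset: what is moved stays moved. The work goes in short steps, Python scripts to look and compute and a tool call to move; the robot and the scene stay as the last step left them, time stands still between calls to the robot, and variables do not carry over. Pictures are saved under pics/ and viewed, at most 10 in all, crops included, and the job is handed in when it is done.

Besides the shell and the picture viewer there is one more tool, called by a JSON object that holds its "op" and its "data". send_rows: Moves the arm, as the interface text tells. Its arguments: {"type":"object","properties":{"moves":{"type":"array","items":{"type":"array","items":{"type":"array","items":{"type":"number"}}}},"newtons":{"type":"number"}},"required":["moves"]}

```bash
ls; mkdir -p pics
python3 - <<'E'
from rig import bot
import cv2,numpy as np
o=bot.get_obs();print({k:np.round(v,3) for k,v in o.items()})
for n in("top","side"):
    c=bot.camera(n);np.savez(f"{n}0.npz",**c);cv2.imwrite(f"pics/{n}0.png",c["color"]);print(n,c["fx"],c["cx"],c["cy"],np.round(c["pose"],3).tolist())
E
```

```text
pics
{'clock': np.float64(0.0), 'joint_positions': array([-1.427,  0.207,  1.543, -0.   ,  1.393, -0.151]), 'qvel': array([ 0.001,  0.   , -0.001, -0.001,  0.002, -0.001]), 'tau': array([-2.0000e-03, -3.7089e+01, -2.8142e+01,  7.0000e-02,  3.6000e-02,
       -0.0000e+00]), 'tool_pos': array([ 0.167, -0.549,  0.218]), 'orientation': array([-3.105, -0.461,  0.   ]), 'contact_force': array([ 0.296, -0.793, -0.273]), 'moment': array([-0.012,  0.037,  0.025]), 'gripper_force': np.float64(0.0), 'grip_width': np.float64(0.996)}
top 466.62049075852565 248.78234262965375 184.01353236157735 [[0.012, -0.992, 0.129, 0.44], [-1.0, -0.014, -0.012, -0.035], [0.014, -0.129, -0.992, 1.088], [0.0, 0.0, 0.0, 1.0]]
side 399.72232460795016 252.88896455456904 190.18229565306888 [[0.975, -0.16, 0.154, 0.437], [-0.22, -0.628, 0.746, -0.725], [-0.022, -0.761, -0.648, 0.693], [0.0, 0.0, 0.0, 1.0]]
```

View pics/top0.png

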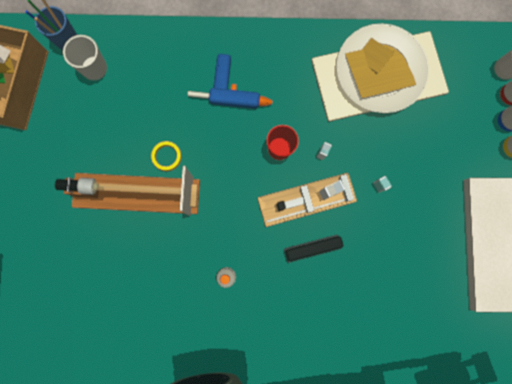

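View pics/side0.png

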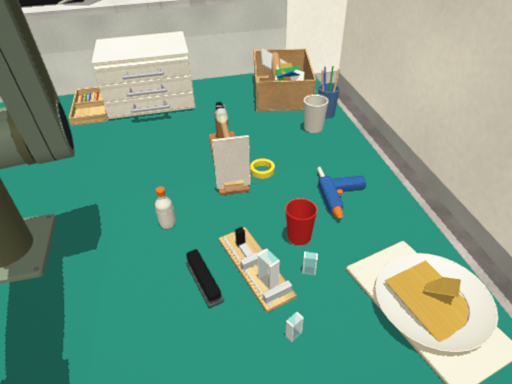

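The top view shows the gauge around (307,200), with the post at (281,206), moving jaw (306,198), cell (332,190) and fixed jaw (347,188). The light bench has its torch at (80,186) and screen at (186,190). The side view agrees: post (240,236), cell (268,265), screen (232,163). Next I'll measure these.

```bash
cat > h.py <<'E'
import numpy as np,cv2
def cloud(c):
    z=c["range_z"];v,u=np.indices(z.shape)
    p=np.stack([(u-c["cx"])/c["fx"]*z,(v-c["cy"])/c["fy"]*z,z],-1)
    return p@c["pose"][:3,:3].T+c["pose"][:3,3]
def cast(c,uv,h):
    uv=np.atleast_2d(uv).astype(float)
    d=np.c_[(uv[:,0]-c["cx"])/c["fx"],(uv[:,1]-c["cy"])/c["fy"],np.ones(len(uv))]@c["pose"][:3,:3].T
    o=c["pose"][:3,3];return o+d*((h-o[2])/d[:,2])[:,None]
def rect(P):  # centre, long side, short side, angle of long side (deg)
    (c,(a,b),_)=r=cv2.minAreaRect((P[:,:2]*1000).astype(np.float32))
    q=cv2.boxPoints(r);e=max((q[1]-q[0],q[2]-q[1]),key=np.linalg.norm)
    return np.round(c,1),round(max(a,b),1),round(min(a,b),1),round(np.degrees(np.arctan2(e[1],e[0]))%180,2)
def box(m,u0,u1,v0,v1):
    k=np.zeros(m.shape,bool);k[v0:v1,u0:u1]=m[v0:v1,u0:u1];return k
def big(m):
    n,l,s,_=cv2.connectedComponentsWithStats(m.astype(np.uint8));return l==1+np.argmax(s[1:,4])
E
python3 - <<'E'
from h import *
c=dict(np.load("top0.npz"));W=cloud(c);Z=W[...,2]
hsv=cv2.cvtColor(c["color"],cv2.COLOR_BGR2HSV)
print("table z",np.median(Z[240:300,100:200]))
green=(hsv[...,0]>70)&(hsv[...,0]<95)&(hsv[...,1]>120)
wood=(hsv[...,0]<22)&(hsv[...,1]>60)
def rep(n,m,h):
    m=big(m);v,u=np.nonzero(m);P=cast(c,np.c_[u,v],h);print(n,m.sum(),"cast",rect(P),"depth z",np.round(np.percentile(Z[m],[10,50,90]),3))
rep("gauge",box(~green&(Z<.1)&(Z>.006),250,362,170,230),.012)
rep("post",box(hsv[...,2]<60,272,290,196,214),.06)
rep("post z",box(Z>.045,268,294,194,216),.06)
rep("cell z",box((Z>.06),315,350,174,206),.087)
rep("jaws z",box((Z>.025)&(Z<.042),295,318,180,216),.034)
rep("fjaw z",box((Z>.025)&(Z<.042),338,358,170,205),.034)
rep("station",box(wood&(Z<.03),60,205,165,220),.012)
rep("screen",box(Z>.13,170,200,160,220),.165)
rep("torch",box(Z>.09,50,110,165,210),.127)
s=dict(np.load("side0.npz"));
a=cv2.resize(c["color"][165:235,245:365],None,fx=6,fy=6,interpolation=2)
b=cv2.resize(c["color"][150:230,45:215],None,fx=4.2,fy=4.2,interpolation=2)[:, :720]
cv2.imwrite("pics/crop0.png",np.vstack([a,b])[:600] if a.shape[1]>b.shape[1] else np.vstack([a,cv2.resize(b,(720,180))]))
E
```

```text
table z -0.00016184281354503227
gauge 2830 cast (array([ 546.1, -182.6]), 219.6, 69.9, np.float32(106.26)) depth z [0.01  0.013 0.058]
post 50 cast (array([ 527. , -118.4]), 16.1, 15.4, np.float32(18.72)) depth z [0.057 0.06  0.063]
post z 69 cast (array([ 527.4, -119.3]), 20.4, 16.7, np.float32(14.3)) depth z [0.057 0.059 0.062]
cell z 232 cast (array([ 562.4, -230.4]), 44.2, 24.2, np.float32(116.24)) depth z [0.081 0.087 0.09 ]
jaws z 175 cast (array([ 545.3, -179.5]), 59.9, 15.4, np.float32(16.81)) depth z [0.031 0.034 0.036]
fjaw z 170 cast (array([ 571.8, -270.3]), 59.8, 15.7, np.float32(15.96)) depth z [0.031 0.034 0.036]
station 1738 cast (array([537.3, 232.2]), 251.9, 40.9, np.float32(87.76)) depth z [0.009 0.012 0.015]
screen 210 cast (array([550. ,  84.4]), 90.2, 9.5, np.float32(177.73)) depth z [0.137 0.163 0.166]
torch 724 cast (array([555.5, 298.5]), 113.6, 35.4, np.float32(90.82)) depth z [0.107 0.119 0.125]Traceback (most recent call last):
  File "<stdin>", line 21, in <module>
    return _nx.concatenate(arrs, 0, dtype=dtype, casting=casting)
           ~~~~~~~~~~~~~~~^^^^^^^^^^^^^^^^^^^^^^^^^^^^^^^^^^^^^^^
ValueError: all the input array dimensions except for the concatenation axis must match exactly, but along dimension 1, the array at index 0 has size 720 and the array at index 1 has size 714
```

```bash
cat >> h.py <<'E'
from scipy.spatial.transform import Rotation as R
def go(o,xy,z,yaw):  # tool-axes shift (mm) to TCP target (mm) and turn (rotvec) to tool-down, tool x at yaw deg
    M=R.from_rotvec(o["orientation"]);d=np.r_[xy,z]-o["tool_pos"]*1000
    T=R.from_euler("z",yaw,degrees=True)*R.from_euler("x",180,degrees=True)
    print("tcp",np.round(o["tool_pos"]*1000,1),"shift",np.round(M.inv().apply(d),1),"turn",np.round((M.inv()*T).as_rotvec(),4),"F",np.round(o["contact_force"],2),"grip",round(float(o["grip_width"]),3),round(float(o["gripper_force"]),1),"t",round(float(o["clock"]),2))
E
python3 - <<'E'
from h import *
from rig import bot
for n in("top","side"):
    c=dict(np.load(n+"0.npz"));W=cloud(c).reshape(-1,3);col=c["color"].reshape(-1,3)
    hsv=cv2.cvtColor(c["color"],cv2.COLOR_BGR2HSV).reshape(-1,3)
    e=np.array([np.cos(np.radians(-2.25)),np.sin(np.radians(-2.25))]);f=np.array([-e[1],e[0]])
    L=(W[:,:2]*1000-[554,188])@np.c_[e,f]; z=W[:,2]*1000
    near=(abs(L[:,0])<60)&(abs(L[:,1])<200)
    def r(t,m):
        m&=near
        if m.sum()>5: print(n,t,m.sum(),"lx",np.round(np.percentile(L[m,0],[1,5,50,95,99]),1),"ly",np.round(np.percentile(L[m,1],[1,5,50,95,99]),1),"z",np.round(np.percentile(z[m],[5,50,99]),1))
    r("screen top",(z>157)&(z<172)&(L[:,1]<-70))
    r("screen",(z>60)&(z<172)&(L[:,1]<-70))
    r("base",(z>6)&(z<20)); r("base-end",(z>6)&(z<20)&(L[:,1]<-110))
    r("torch",(z>80)&(z<140)&(L[:,1]>60)); r("torch top",(z>118)&(z<140)&(L[:,1]>60))
    r("torch front",(z>80)&(z<140)&(L[:,1]>60)&(L[:,1]<105))
go(bot.get_obs(),(517,-85),218,16.26)
E
```

```text
top screen top 133 lx [-43.3 -38.8   0.7  41.   44.8] ly [-104.1 -104.  -101.9  -99.3  -98.8] z [158.9 164.6 168.6]
top screen 466 lx [-44.6 -40.3  -0.7  39.4  43.9] ly [-104.2 -104.1 -103.5  -76.3  -71.5] z [ 68.  122.5 167.9]
top base 2763 lx [-39.4 -37.4 -10.6  37.4  39.9] ly [-117.8  -82.5   27.7  149.3  166.3] z [ 8.4 11.8 17.4]
top base-end 96 lx [-38.1 -36.3  -0.8  36.7  39. ] ly [-184.  -119.  -116.6 -111.8 -110.1] z [ 7.3 11.4 17.9]
top torch 711 lx [-16.7 -15.5  -1.9  13.2  16.1] ly [ 62.7  71.4 117.7 163.5 168.3] z [ 93.2 119.1 128.3]
top torch top 415 lx [-13.7 -11.3  -0.2  11.5  14.2] ly [ 64.7  84.4 116.6 163.4 168.3] z [118.5 121.9 128.5]
top torch front 248 lx [-16.2 -14.3  -1.   12.5  15. ] ly [ 61.2  64.1  90.8 103.6 104.3] z [110.5 118.4 128.2]
side screen top 129 lx [-42.8 -39.2   0.9  40.3  44.6] ly [-106.  -104.9 -102.3  -98.9  -96.7] z [157.3 161.9 165.4]
side screen 1261 lx [-43.5 -39.9   0.4  40.7  44.8] ly [-105.9 -105.  -102.7 -100.   -98.9] z [ 65.6 116.4 164.7]
side base 293 lx [-39.5 -38.7  -9.8  40.6  59.1] ly [-119.4 -118.6 -104.2  164.6  168.3] z [ 7.3 11.5 19.8]
side base-end 128 lx [-38.7 -35.2  -1.9  33.7  38.3] ly [-119.5 -118.9 -115.7 -111.9 -110.6] z [ 6.8 11.5 19.8]
side torch 223 lx [-16.4 -15.4  -2.5  14.1  15.8] ly [ 62.3  70.9 104.4 160.8 169.7] z [ 87.3 117.6 126.5]
side torch top 107 lx [-13.6 -11.4  -0.2  11.5  14. ] ly [ 81.2  89.9 111.5 161.  169.9] z [118.4 121.8 126.5]
side torch front 112 lx [-14.9 -13.3  -1.1  13.6  16.4] ly [ 61.8  66.9  91.7 102.3 104.4] z [101.9 116.7 126.2]
tcp [ 166.9 -549.5  218.4] shift [ 469.9 -342.7    1.3] turn [-0.0021 -0.0003  0.011 ] F [ 0.42 -0.76 -0.21] grip 0.999 0.0 t 0.1
```

{"op": "send_rows", "data": {"moves": [[[0,0,0.011,23.5,-17.1,0,0],[0,0,0,23.5,-17.1,0,0],[0,0,0,23.5,-17.1,0,0],[0,0,0,23.5,-17.1,0,0],[0,0,0,23.5,-17.1,0,0],[0,0,0,23.5,-17.1,0,0],[0,0,0,23.5,-17.1,0,0],[0,0,0,23.5,-17.1,0,0],[0,0,0,23.5,-17.1,0,0],[0,0,0,23.5,-17.1,0,0],[0,0,0,23.5,-17.1,0,0],[0,0,0,23.5,-17.1,0,0],[0,0,0,23.5,-17.1,0,0],[0,0,0,23.5,-17.1,0,0],[0,0,0,23.5,-17.1,0,0],[0,0,0,23.5,-17.1,0,0],[0,0,0,23.5,-17.1,0,0],[0,0,0,23.5,-17.1,0,0],[0,0,0,23.5,-17.1,0,0],[0,0,0,23.5,-17.1,0,0]]]}}

```text
clock: 1.77
tool_pos: [0.5226, -0.0886, 0.2189]
orientation: [-3.11, -0.444, 0.001]
contact_force: [0.7, -0.3, 0.7]
grip_width: 0.008
gripper_force: 0.0
```

Run:
```python
from h import *
from rig import bot
go(bot.get_obs(),(517.5,-86),42,16.26)
```

```text
tcp [522.6 -88.6 218.9] shift [ -4.   -3.9 176.9] turn [-0.0005  0.0009  0.0001] F [ 0.66 -0.29  0.73] grip 0.008 0.0 t 1.77
```

{"op": "send_rows", "data": {"moves": [[[0,0,0,-2,-4,0,0],[0,0,0,-2,0,25,0],[0,0,0,0,0,25,0],[0,0,0,0,0,25,0],[0,0,0,0,0,25,0],[0,0,0,0,0,25,0],[0,0,0,0,0,25,0],[0,0,0,0,0,20,0],[0,0,0,0,0,7,0],[0,0,0,0,0,0,0],[0,0,0,0,0,0,0]]]}}

```text
clock: 2.68
tool_pos: [0.5172, -0.0876, 0.0427]
orientation: [-3.11, -0.444, 0.0]
contact_force: [0.0, 0.2, 1.0]
grip_width: 0.003
gripper_force: 0.0
```

Run:
```python
from h import *
from rig import bot
g=np.array([546.1,-182.6]);a=np.radians(106.26);y=np.array([np.cos(a),np.sin(a)])
go(bot.get_obs(),g+45.5*y,42,16.26)
```

```text
tcp [517.2 -87.6  42.7] shift [ 1.2 53.8  0.7] turn [-0.0001  0.0002 -0.0003] F [0.02 0.21 0.97] grip 0.003 0.0 t 2.68
```

{"op": "send_rows", "data": {"moves": [[[0,0,0,1.2,3,0,0],[0,0,0,0,3,0,0],[0,0,0,0,3,0,0],[0,0,0,0,3,0,0],[0,0,0,0,3,0,0],[0,0,0,0,3,0,0],[0,0,0,0,3,0,0],[0,0,0,0,3,0,0],[0,0,0,0,3,0,0],[0,0,0,0,3,0,0],[0,0,0,0,3,0,0],[0,0,0,0,3,0,0],[0,0,0,0,3,0,0],[0,0,0,0,3,0,0],[0,0,0,0,3,0,0],[0,0,0,0,2,0,0],[0,0,0,0,0,0,0],[0,0,0,0,0,0,0]]]}}

```text
clock: 4.18
tool_pos: [0.5314, -0.1327, 0.0423]
orientation: [3.109, 0.444, -0.001]
contact_force: [0.6, -0.2, 0.6]
grip_width: 0.006
gripper_force: 0.0
```

```bash
cat > look.py <<'E'
import sys
from h import *
from rig import bot
g=np.array([546.1,-182.6]);a=np.radians(106.26);y=np.array([np.cos(a),np.sin(a)]);x=np.array([y[1],-y[0]])
go(bot.get_obs(),g+45.5*y,42,16.26)
t=sys.argv[1]
for n in("top","side"):
    c=bot.camera(n);W=cloud(c);Z=W[...,2];L=(W[...,:2]*1000-g)@np.c_[x,y]
    G=(abs(L[...,0])<45)&(abs(L[...,1])<115)
    for k,m,h in(("cell",(Z>.065)&(L[...,1]<-15),.087),("mjaw",(Z>.025)&(Z<.042)&(L[...,1]>-48)&(L[...,1]<30),.034),("fjaw",(Z>.025)&(Z<.042)&(L[...,1]<-82),.034)):
        m=m&G
        if m.sum()<15: continue
        m=big(m);v,u=np.nonzero(m);P=cast(c,np.c_[u,v],h)[:,:2]*1000
        q=rect(P/1000);P=(P-g)@np.c_[x,y];print(n,k,m.sum(),"local c",np.round((q[0]-g)@np.c_[x,y],1),q[1:],"depth-y",np.round(np.percentile(L[m][:,1],[2,98]),1),"depth-x",np.round(np.percentile(L[m][:,0],[2,98]),1))
    if len(sys.argv)>2 and n==sys.argv[2]:
        v,u=np.nonzero(G&(Z<.1));
        s=c["color"][max(v.min()-15,0):v.max()+15,max(u.min()-15,0):u.max()+15];k=min(700/s.shape[1],580/s.shape[0]);cv2.imwrite(f"pics/{t}.png",cv2.resize(s,None,fx=k,fy=k,interpolation=2))
E
python3 look.py p1
```

```text
tcp [ 531.4 -132.7   42.3] shift [0.1 6.5 0.3] turn [0.0007 0.0006 0.    ] F [ 0.63 -0.18  0.63] grip 0.006 0.0 t 4.18
top fjaw 53 local c [-17.1 -91.8] (25.4, 14.5, np.float32(15.09)) depth-y [-99.2 -85.9] depth-x [-29.6  -6.1]
side cell 693 local c [29.7 31.7] (95.5, 54.7, np.float32(16.41)) depth-y [-35.8 -16.1] depth-x [-34.1  31.2]
side mjaw 93 local c [-19.8 -34.8] (24.8, 23.8, np.float32(4.33)) depth-y [-46.1 -24.7] depth-x [-29.4  -6. ]
side fjaw 252 local c [ -1.3 -95.1] (62.3, 18.8, np.float32(16.98)) depth-y [-99.3 -84.8] depth-x [-29.2  29.1]
```

{"op": "send_rows", "data": {"moves": [[[0,0,0,0,1,0,0],[0,0,0,0,1,0,0],[0,0,0,0,1,0,0],[0,0,0,0,1,0,0],[0,0,0,0,1,0,0],[0,0,0,0,0,0,0],[0,0,0,0,0,0,0]]]}}

```text
clock: 4.87
tool_pos: [0.5327, -0.137, 0.0423]
orientation: [-3.11, -0.444, 0.001]
contact_force: [-2.4, 0.2, 0.8]
grip_width: 0.004
gripper_force: 0.7
```

{"op": "send_rows", "data": {"moves": [[[0,0,0,0,1,0,0],[0,0,0,0,0.5,0,0],[0,0,0,0,0,0,0],[0,0,0,0,0,0,0]]]}}

```text
clock: 5.2
tool_pos: [0.5332, -0.1384, 0.0423]
orientation: [-3.11, -0.444, 0.001]
contact_force: [-2.1, 1.4, -0.7]
grip_width: 0.004
gripper_force: 0.8
```

```bash
python3 look.py p2 side
```

```text
tcp [ 533.2 -138.4   42.3] shift [0.  0.5 0.3] turn [-0.0002  0.0005 -0.    ] F [-2.06  1.4  -0.69] grip 0.004 0.8 t 5.2
top cell 15 local c [  19.4 -100.3] (15.6, 4.9, np.float32(33.07)) depth-y [-20.7 -15.2] depth-x [-10.7  -0.1]
top fjaw 15 local c [-24.1 -96.5] (11.5, 6.8, np.float32(179.09)) depth-y [-99.1 -92.1] depth-x [-29.6 -19. ]
side cell 784 local c [29.9 28.2] (95.8, 60.8, np.float32(16.25)) depth-y [-42.2 -16.4] depth-x [-34.1  31.8]
side mjaw 84 local c [-19.8 -40.2] (24.2, 19.5, np.float32(12.95)) depth-y [-45.6 -29.4] depth-x [-29.1  -8.6]
side fjaw 282 local c [ -1.4 -91.1] (62.0, 26.7, np.float32(18.32)) depth-y [-99.2 -82.8] depth-x [-29.   29.2]
```

View pics/p2.png

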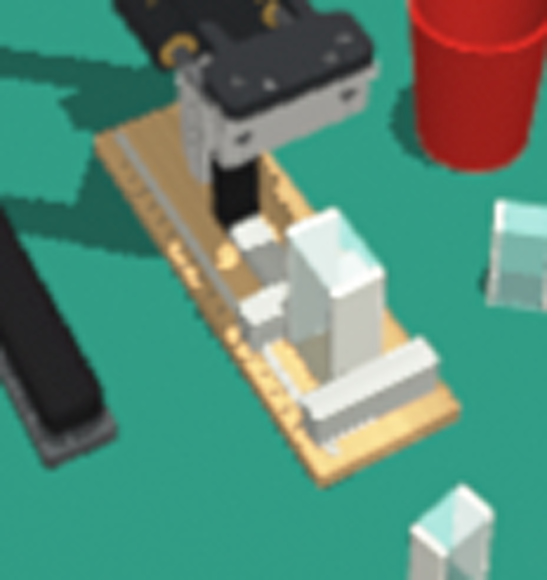

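The side crop shows the fingers behind the post (238,190), the moving jaw at (265,310) on the cell (335,290), and a small gap to the fixed jaw (370,380). The force is still only sliding friction, so I'll keep creeping.

{"op": "send_rows", "data": {"moves": [[[0,0,0,0,1,0,0],[0,0,0,0,0,0,0],[0,0,0,0,0,0,0]]]}}

```text
clock: 5.55
tool_pos: [0.5335, -0.1394, 0.0423]
orientation: [-3.11, -0.444, 0.001]
contact_force: [-1.9, 1.0, -0.8]
grip_width: 0.006
gripper_force: 0.8
```

{"op": "send_rows", "data": {"moves": [[[0,0,0,0,1,0,0],[0,0,0,0,0,0,0],[0,0,0,0,0,0,0]]]}}

```text
clock: 5.8
tool_pos: [0.5336, -0.1395, 0.0423]
orientation: [-3.108, -0.444, 0.001]
contact_force: [-1.5, 5.1, -0.3]
grip_width: 0.008
gripper_force: 2.5
```

{"op": "send_rows", "data": {"moves": [[[0,0,0,0,1,0,0],[0,0,0,0,0,0,0],[0,0,0,0,0,0,0]]]}}

```text
clock: 6.05
tool_pos: [0.5335, -0.1394, 0.0423]
orientation: [-3.107, -0.444, 0.002]
contact_force: [-2.7, 6.9, 2.5]
grip_width: 0.004
gripper_force: 3.7
```

The tool has stopped and the force rose to about 7 N, so the cell is nipped. I'll hold it about 1.2 s.

{"op": "send_rows", "data": {"moves": [[[0,0,0,0,0,0,0],[0,0,0,0,0,0,0],[0,0,0,0,0,0,0],[0,0,0,0,0,0,0],[0,0,0,0,0,0,0],[0,0,0,0,0,0,0],[0,0,0,0,0,0,0],[0,0,0,0,0,0,0],[0,0,0,0,0,0,0],[0,0,0,0,0,0,0],[0,0,0,0,0,0,0],[0,0,0,0,0,0,0],[0,0,0,0,0,0,0],[0,0,0,0,0,0,0]]]}}

```text
clock: 7.22
tool_pos: [0.5336, -0.1394, 0.0423]
orientation: [-3.107, -0.444, 0.002]
contact_force: [-2.3, 7.0, 1.8]
grip_width: 0.009
gripper_force: 3.7
```

```bash
python3 look.py p3 side
```

```text
tcp [ 533.6 -139.4   42.3] shift [-0.  -0.6  0.3] turn [-0.0035  0.0007  0.    ] F [-2.29  6.98  1.79] grip 0.009 3.7 t 7.22
top cell 25 local c [  17.1 -102.8] (18.3, 6.9, np.float32(25.78)) depth-y [-21.5 -15.2] depth-x [-13.3  -0.4]
side cell 795 local c [30.1 27.3] (95.3, 62.6, np.float32(16.2)) depth-y [-43.6 -16.3] depth-x [-33.8  31.9]
side mjaw 85 local c [-18.8 -42.2] (26.2, 21.1, np.float32(14.55)) depth-y [-46.8 -30.8] depth-x [-29.5  -7.4]
side fjaw 281 local c [ -0.9 -91.6] (61.5, 25.8, np.float32(16.48)) depth-y [-99.3 -83.5] depth-x [-29.  29.]
```

View pics/p3.png

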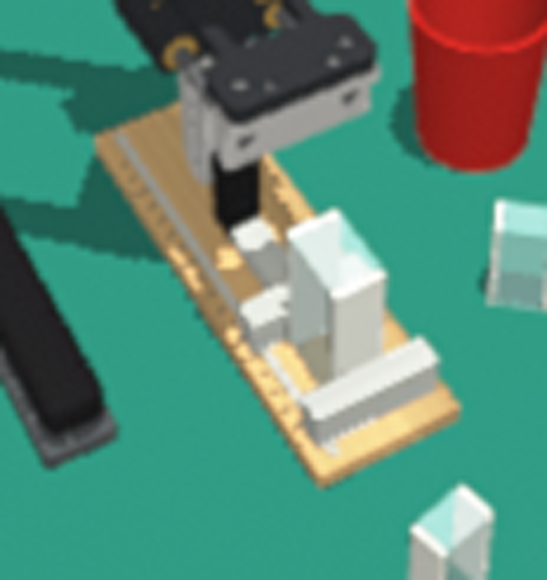

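The crop shows the cell square against the fixed jaw, with its face edge (330,375)-(385,350) parallel to the jaw and no gap. Next: back off, rise and look from clear.

{"op": "send_rows", "data": {"moves": [[[0,0,0,0,-3,0,0],[0,0,0,0,-12,0,0],[0,0,0,0,-15,0,0],[0,0,0,0,0,-30,0],[0,0,0,0,0,-40,0],[0,0,0,0,-30,-40,40],[0,0,0,0,-30,-40,80],[0,0,0,0,-40,0,80],[0,0,0,0,-40,0,80],[0,0,0,0,-40,0,80],[0,0,0,0,0,0,80],[0,0,0,0,0,0,80]]]}}

```text
clock: 8.32
tool_pos: [0.4775, 0.053, 0.1794]
orientation: [3.108, 0.452, 0.002]
contact_force: [0.1, 0.5, 0.2]
grip_width: 0.464
gripper_force: 0.0
```

```bash
sed -i 's/^go(.*/go(bot.get_obs(),g-65*y,190,16.26)/' look.py; python3 look.py p4 top
```

```text
tcp [477.5  53.  179.4] shift [ -1.6 310.4 -10.3] turn [ 0.0009 -0.0011  0.0049] F [0.15 0.48 0.2 ] grip 0.464 0.0 t 8.32
top cell 235 local c [ -1.2 -62.9] (44.8, 24.7, np.float32(106.66)) depth-y [-84.  -45.1] depth-x [-12.6  10.8]
top mjaw 190 local c [ -0.1 -38.3] (59.5, 17.7, np.float32(16.0)) depth-y [-45.7 -31.1] depth-x [-28.7  28.2]
top fjaw 56 local c [-20.4 -91.1] (18.7, 15.8, np.float32(15.09)) depth-y [-99.1 -84.9] depth-x [-29.5 -11.8]
side cell 340 local c [ -4.6 -72.2] (53.4, 32.2, np.float32(105.16)) depth-y [-85.  -46.2] depth-x [-12.5  10.8]
side mjaw 89 local c [-19.2 -41.7] (25.9, 21.6, np.float32(11.02)) depth-y [-47.  -31.2] depth-x [-29.5  -6.7]
side fjaw 277 local c [ -1.  -92.1] (61.6, 25.0, np.float32(17.14)) depth-y [-99.3 -83.5] depth-x [-29.   29.6]
```

View pics/p4.png

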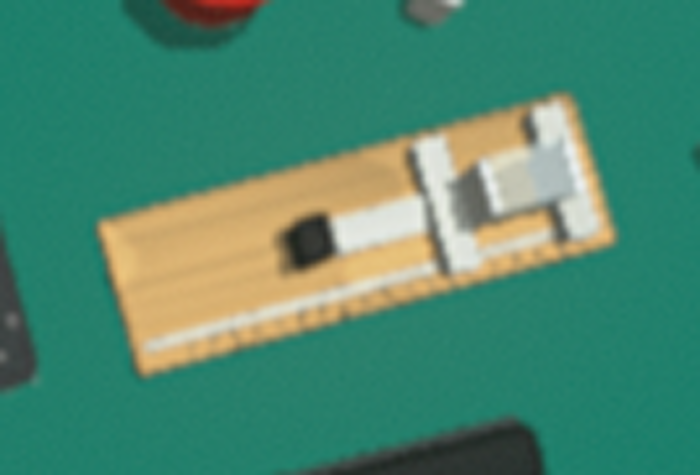

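The top crop shows the jaws shut on the square cell: cell top at (530,180), moving jaw (445,205), post (312,240). Going above the cell.

{"op": "send_rows", "data": {"moves": [[[0,0,0.005,0,30,-5,100],[0,0,0,0,35,-5,100],[0,0,0,0,35,0,100],[0,0,0,0,35,0,100],[0,0,0,0,35,0,100],[0,0,0,-2.6,35,0,100],[0,0,0,0,35,0,100],[0,0,0,0,35,0,100],[0,0,0,0,25,0,100],[0,0,0,0,10,0,100],[0,0,0,0,0,0,100],[0,0,0,0,0,0,100],[0,0,0,0,0,0,100]]]}}

```text
clock: 9.5
tool_pos: [0.5606, -0.2469, 0.1887]
orientation: [-3.11, -0.437, 0.001]
contact_force: [-0.7, 0.2, -0.6]
grip_width: 1.0
gripper_force: 0.0
```

Run:
```python
from h import *
from rig import bot
g=np.array([546.1,-182.6]);a=np.radians(106.26);y=np.array([np.cos(a),np.sin(a)]);x=np.array([y[1],-y[0]])
go(bot.get_obs(),g-65*y-1*x,62,16.26)
```

```text
tcp [ 560.6 -246.9  188.7] shift [  3.1  -0.6 126.7] turn [-0.0014  0.0006 -0.0047] F [-0.67  0.19 -0.64] grip 1.0 0.0 t 9.5
```

{"op": "send_rows", "data": {"moves": [[[0,0,-0.005,3.1,-0.6,0,100],[0,0,0,0,0,15,100],[0,0,0,0,0,20,100],[0,0,0,0,0,20,100],[0,0,0,0,0,20,100],[0,0,0,0,0,20,100],[0,0,0,0,0,20,100],[0,0,0,0,0,8,100],[0,0,0,0,0,4,100],[0,0,0,0,0,0,100],[0,0,0,0,0,0,100]]]}}

```text
clock: 10.42
tool_pos: [0.5649, -0.2464, 0.0633]
orientation: [3.109, 0.445, 0.002]
contact_force: [-0.4, 0.4, -0.1]
grip_width: 0.997
gripper_force: 0.0
```

Run:
```python
from h import *
from rig import bot
g=np.array([546.1,-182.6]);a=np.radians(106.26);y=np.array([np.cos(a),np.sin(a)]);x=np.array([y[1],-y[0]])
go(bot.get_obs(),g-65*y-1*x,62,16.26)
```

```text
tcp [ 564.9 -246.4   63.3] shift [-1.1 -1.5  1.3] turn [ 0.0013 -0.0012  0.0008] F [-0.45  0.44 -0.11] grip 0.997 0.0 t 10.42
```

{"op": "send_rows", "data": {"moves": [[[0,0,0,-1,-1.4,1,100],[0,0,0,0,0,0,55],[0,0,0,0,0,0,50],[0,0,0,0,0,0,48],[0,0,0,0,0,0,46],[0,0,0,0,0,0,44],[0,0,0,0,0,0,42],[0,0,0,0,0,0,40],[0,0,0,0,0,0,35],[0,0,0,0,0,0,30],[0,0,0,0,0,0,30],[0,0,0,0,0,0,30]]], "newtons": 15}}

```text
clock: 11.42
tool_pos: [0.5627, -0.2456, 0.0611]
orientation: [3.11, 0.444, 0.0]
contact_force: [0.6, -0.2, -0.2]
grip_width: 0.426
gripper_force: 15.0
```

Gripped at 40 mm with 15 N. Lifting straight up, slowly at first.

{"op": "send_rows", "data": {"moves": [[[0,0,0,0,0,-2,30],[0,0,0,0,0,-3,30],[0,0,0,0,0,-6,30],[0,0,0,0,0,-10,30],[0,0,0,0,0,-15,30],[0,0,0,0,0,-20,30],[0,0,0,0,0,-20,30],[0,0,0,0,0,-20,30],[0,0,0,0,0,-20,30],[0,0,0,0,0,-20,30],[0,0,0,0,0,-20,30],[0,0,0,0,0,-20,30],[0,0,0,0,0,-14,30],[0,0,0,0,0,-5,30],[0,0,0,0,0,0,30],[0,0,0,0,0,0,30]]], "newtons": 20}}

```text
clock: 12.75
tool_pos: [0.5624, -0.2451, 0.2561]
orientation: [-3.11, -0.444, 0.0]
contact_force: [-0.4, 0.7, -1.0]
grip_width: 0.424
gripper_force: 20.0
```

Run:
```python
from h import *
from rig import bot
o=bot.get_obs();t=np.array([554.3,188.]);go(o,t,256,87.75)
T=o["tool_pos"]*1000
for n in("top","side"):
    c=bot.camera(n);W=cloud(c)*1000;cv2.imwrite(f"pics/q1{n}.png",c["color"])
    yw=np.radians(16.26);L=(W[...,:2]-T[:2])@np.array([[np.cos(yw),np.sin(yw)],[np.sin(yw),-np.cos(yw)]]).T
    for h0,h1 in((T[2]-55,T[2]-20),):
        m=(W[...,2]>h0)&(W[...,2]<h1)&(abs(L[...,0])<30)&(abs(L[...,1])<40)
        print(n,m.sum(),np.round(np.percentile(L[m],[2,50,98],axis=0),1).tolist(),"minz-T",np.round(np.percentile(W[...,2][(W[...,2]>120)&(abs(L)<30).all(-1)],[.5,3])-T[2],1))
c=bot.camera("side");u=np.r_[T/1000,1];p=np.linalg.inv(c["pose"])@u;q=(p[:2]/p[2]*c["fx"]+[c["cx"],c["cy"]]).astype(int);print(q)
s=c["color"][q[1]-60:q[1]+60,q[0]-60:q[0]+60];cv2.imwrite("pics/q1.png",cv2.resize(s,(560,560),interpolation=2))
```

```text
tcp [ 562.4 -245.1  256.1] shift [ 1.136e+02 -4.180e+02  3.000e-01] turn [-5.0000e-04 -2.0000e-04 -1.2476e+00] F [-0.43  0.73 -1.03] grip 0.424 20.0 t 12.75Traceback (most recent call last):
  File "<stdin>", line 10, in <module>
    return _quantile_unchecked(
        a, q, axis, out, overwrite_input, method, keepdims, weights)
    return _ureduce(a,
                    func=_quantile_ureduce_func,
    ...<5 lines>...
                    overwrite_input=overwrite_input,
                    method=method)
    r = func(a, **kwargs)
    result = _quantile(arr,
                       quantiles=q,
    ...<2 lines>...
                       out=out,
                       weights=wgt)
    slices_having_nans = np.isnan(arr[-1, ...])
                                  ~~~^^^^^^^^^
IndexError: index -1 is out of bounds for axis 0 with size 0
```

{"op": "send_rows", "data": {"moves": [[[0,0,0,2.6,-9,0,30],[0,0,0,5,-19,0,30],[0,0,0,7,-26,0,30],[0,0,0,7,-26,0,30],[0,0,0,7,-26,0,30],[0,0,0,7,-26,0,30],[0,0,0,7,-26,0,30],[0,0,0,7,-26,0,30],[0,0,0,7,-26,0,30],[0,0,0,7,-26,0,30],[0,0,0,7,-26,0,30],[0,0,0,7,-26,0,30],[0,0,0,7,-26,0,30],[0,0,0,7,-26,0,30],[0,0,0,7,-26,0,30],[0,0,0,7,-26,0,30],[0,0,0,5,-18,0,30],[0,0,0,3,-8,0,30],[0,0,0,0,0,0,30],[0,0,0,0,0,0,30]]]}}

```text
clock: 14.47
tool_pos: [0.5541, 0.1875, 0.2552]
orientation: [3.109, 0.445, -0.003]
contact_force: [-0.2, 0.7, -1.5]
grip_width: 0.425
gripper_force: 20.0
```

{"op": "send_rows", "data": {"moves": [[[0,0,-0.05,0,0,0,30],[0,0,-0.09,0,0,0,30],[0,0,-0.1,0,0,0,30],[0,0,-0.1,0,0,0,30],[0,0,-0.1,0,0,0,30],[0,0,-0.1,0,0,0,30],[0,0,-0.1,0,0,0,30],[0,0,-0.1,0,0,0,30],[0,0,-0.1,0,0,0,30],[0,0,-0.1,0,0,0,30],[0,0,-0.1,0,0,0,30],[0,0,-0.1,0,0,0,30],[0,0,-0.07,0,0,0,30],[0,0,-0.0376,0,0,0,30],[0,0,0,0,0,0,30],[0,0,0,0,0,0,30]]]}}

```text
clock: 15.8
tool_pos: [0.5548, 0.1863, 0.2559]
orientation: [2.268, 2.174, -0.001]
contact_force: [1.0, -0.5, -0.9]
grip_width: 0.425
gripper_force: 20.0
```

Run:
```python
from h import *
from rig import bot
go(bot.get_obs(),(554.3,188.),121.6,87.75)
```

```text
tcp [554.8 186.3 255.9] shift [  1.8  -0.5 134.3] turn [-0.0004  0.0005 -0.003 ] F [ 0.98 -0.49 -0.91] grip 0.425 20.0 t 15.8
```

{"op": "send_rows", "data": {"moves": [[[0,0,-0.003,1.8,-0.5,5,30],[0,0,0,0,0,12,30],[0,0,0,0,0,18,30],[0,0,0,0,0,20,30],[0,0,0,0,0,20,30],[0,0,0,0,0,20,30],[0,0,0,0,0,16,30],[0,0,0,0,0,12,30],[0,0,0,0,0,7,30],[0,0,0,0,0,3,30],[0,0,0,0,0,1.3,30],[0,0,0,0,0,0,30],[0,0,0,0,0,0,30],[0,0,0,0,0,0,30]]]}}

```text
clock: 16.97
tool_pos: [0.5551, 0.1896, 0.123]
orientation: [2.261, 2.18, 0.003]
contact_force: [0.1, -0.4, -0.5]
grip_width: 0.423
gripper_force: 20.0
```

Run:
```python
from h import *
from rig import bot
o=bot.get_obs();go(o,(554.3,188.),121.6,87.75)
S=np.array([554.3,188.]);a=np.radians(-2.25);e=np.array([np.cos(a),np.sin(a)]);f=np.array([-e[1],e[0]])
im=[]
for n in("side","top"):
    c=bot.camera(n);W=cloud(c)*1000;L=(W[...,:2]-S)@np.c_[e,f];Z=W[...,2]
    m=(Z>60)&(Z<112)&(abs(L)<35).all(-1)
    if m.sum()>9: print(n,m.sum(),"lx",np.round(np.percentile(L[m][:,0],[2,50,98]),1),"ly",np.round(np.percentile(L[m][:,1],[2,50,98]),1),"z",np.round(np.percentile(Z[m],[1,50,99]),1))
    p=np.linalg.inv(c["pose"])@[.5543,.188,.11,1];q=(p[:2]/p[2]*c["fx"]+[c["cx"],c["cy"]]).astype(int);print(q)
    s=c["color"][max(q[1]-60,0):max(q[1]-60,0)+130,q[0]-65:q[0]+65];im.append(cv2.resize(s,(395,395),interpolation=2))
cv2.imwrite("pics/q2.png",np.hstack(im))
```

```text
tcp [555.1 189.6 123. ] shift [-1.7 -0.8  1.4] turn [ 0.0023 -0.0005  0.0029] F [ 0.09 -0.37 -0.46] grip 0.423 20.0 t 16.97
side 25 lx [-22.6  -7.6  23.7] ly [-11.   -7.3  -3.6] z [105.4 109.3 111.7]
[225 134]
top 52 lx [-19.7  -7.5  19.5] ly [-26.1  -8.9  -6.8] z [ 76.3  95.6 111.8]
[137 188]
```

View pics/q2.png

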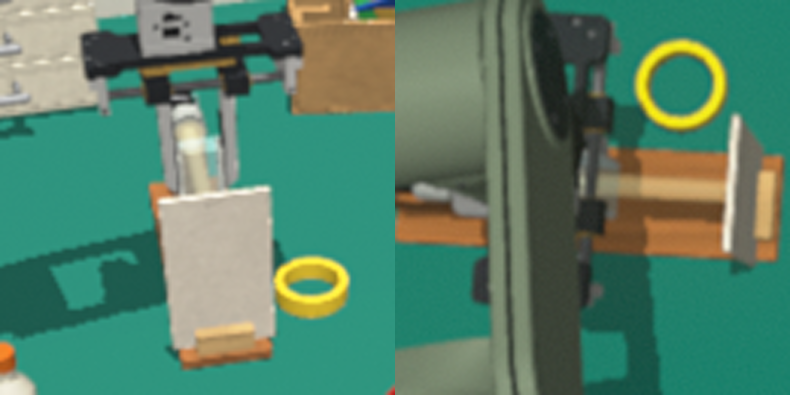

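The cell hangs between the fingers, clear of everything. On the left it is at (205,145) behind the screen, and on the right the gripper is at (590,195) over the bench. A small trim, then settle.

{"op": "send_rows", "data": {"moves": [[[0,0,0.003,-1.5,-0.7,1.2,30],[0,0,0,0,0,0,30],[0,0,0,0,0,0,30],[0,0,0,0,0,0,30],[0,0,0,0,0,0,30],[0,0,0,0,0,0,30],[0,0,0,0,0,0,30],[0,0,0,0,0,0,30],[0,0,0,0,0,0,30],[0,0,0,0,0,0,30]]]}}

```text
clock: 17.9
tool_pos: [0.5535, 0.188, 0.1206]
orientation: [-2.265, -2.177, 0.0]
contact_force: [-0.5, -0.3, -0.9]
grip_width: 0.424
gripper_force: 20.0
```

Run:
```python
from h import *
from rig import bot
o=bot.get_obs();go(o,(554.3,188.),121.6,87.75)
if np.linalg.norm(o["tool_pos"]*1000-[554.3,188,121.6])<2.5: print(bot.sign_off())
```

```text
tcp [553.5 188.  120.6] shift [ 0.1  0.8 -1. ] turn [-0.      0.     -0.0001] F [-0.52 -0.29 -0.88] grip 0.424 20.0 t 17.9
the job is handed in; nothing more can be done
None
```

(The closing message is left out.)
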